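# Sort cloth weights by the drag of their soles

### The arm

A 6-joint arm with a two-finger parallel gripper is mounted at the origin on the work surface. World frame = base frame: x ahead of the robot, y to its left, z up, the work surface at z = 0. Lengths are in m, angles in rad, forces in N, time in s.
With the tool pointing down it reaches from about 0.35 to 0.775 m from the base axis. Payload 5.5 kg.
Tool frame: the origin (TCP) lies on the mounting face of the last link; the fingertips stand r.tcp_to_tips ahead of it and the grasp point (between the pads) lies 155 mm ahead of it (r.tcp_to_tips is the distance from the TCP to the fingertips, in m); z points along the fingers, y is the line along which they close (so a half turn about z gives the same grasp; the last joint's range is limited). The gripper opens to 85 mm and grips with 20 to 120 N. Pads are 22 mm wide; open, the fingers measure 114 mm over their backs; the gripper's body (76 mm by 85 mm) begins 54 mm behind the grasp point. The pads swing forward as they close: fully open they stand 13 mm farther back than shut.
Start: joints at [1.134, 0.313, 0.046, 1.304, 0, 1.431], TCP at [0.168, 0.55, 0.405] pointing down, gripper open.
Joint ranges: [-2.76, 2.76], [-0.86, 1.69], [-1.03, 1.26], [-2.2, 2.34], [-1.47, 1.5], [-3.14, 3.14]. Speed limits (rad/s): [2.57, 2.57, 3.14, 3.14, 3.14, 3.14].

### API

Orientations are given as [roll, pitch, yaw] about the fixed x, y, z axes, in that order (R = Rz(yaw) Ry(pitch) Rx(roll)).
In Python, from plant import r, cams, workorder, finder gives the robot as it stands.
- The arm moves only by the tool carry_out, never from a script. Its argument "motion" is a list of rows, each an object of numbers: "x", "y", "z": the shift along the tool's x, y, z in units of 50 mm (1.0 is 50 mm); "ax", "ay", "az": the turn, a rotation vector about the tool's x, y, z in units of 8 degrees (1.0 is 8 degrees). In form: [{"x": .., "y": .., "z": .., "ax": .., "ay": .., "az": ..}, ...]. A call has 1 to 12 rows; each row is the pose to reach, as a shift and turn from the pose commanded when the call began, along the tool's axes at that moment; what a row does not reach only later rows make up. A row lasts 1/10 s, in which the tool goes at most 50 mm and 8.59 degrees, less where a joint would pass 70% of its speed; a pose out of reach is approached as far as the arm can. A call with a gripper value outside its range is refused whole. "hand" is the opening, from 0 (shut) to 1 (fully open), set as the call begins (left out, the last holds). The fingers move at their own pace and stop on an object; the grip force is fixed at half the most. Time passes only in rows, so rows that repeat a pose let the fingers close. It gives the time, the measured TCP pose, the force, the opening and the grip force at its end, in the units of the state.
- r.sense(): the state, without advancing time (a new reading comes with each control period).
- cams.grab_frame(name): name is "side" or "top" or "wrist"; returns a dict with "color" (384x512x3 uint8, red, green, blue), "z_map" (384x512 float32, m along the optical axis (not along the pixel's ray), 0 where there is no reading), "fov_y" (degrees; the focal length in pixels is half the picture's height over the tangent of half this angle, whatever the lens; pixels are square), "cx", "cy" (the principal point, pixels), "dist_coeffs" ([k1, k2, p1, p2, k3] as OpenCV has them; the pictures are not rectified), "R" (3x3) and "t" (3): a world point X has camera coordinates R X + t; the wrist camera has in their place "tool_from_camera" (4x4, takes a point from camera to tool coordinates, whose origin is the TCP and whose axes are the flange's). Camera axes: x right, y down, z forward; pixel columns grow to the right and rows downward; lengths in m; the calibration is good to about 2 mm. A picture is of the moment at which its call begins: read the wrist's pose just before it.
- workorder.job_done(): hands the job in; it is judged then, once.
Trained networks look in the newest picture that a camera, given by its name, has taken for a name from the list of things; names that differ only in an ending like _2 or _b are one class to them, and where a whole thing is asked for, a point or a joint stands for the part that bears it (a point fixed in the world has none). Each returns a list of dicts, best first, with "p" (0 to 1); they miss things now and then, are a little off and sometimes report something else, mostly with a low value. They report only what shows in the picture. A call takes as long as a camera call. They do not tell look-alikes from the thing itself.
- finder.look_for(camera, thing): "position" ([x, y, z] in m, in the coordinates of the camera as it stood for that picture, good to about 4 mm: the middle of the surface that is visible of it).
The state is a dict: "t": time; "qpos": joint angles; "joint_velocities": joint speeds; "joint_torque": joint torques, N m; "tool_pos": TCP position; "tcp_rot": TCP orientation; "ft_force": force on the tool from outside, world axes, zero at the start; "torque": the same for the moment, N m; "finger_gap": opening from 0.0 (shut) to 1.0 (fully open); "gripper_force": force on a finger pad.
Only numpy, scipy, OpenCV 4.12 (cv2) and the standard library are available. Lean on these libraries where they do the work, as an engineer would, in place of code of your own. Each camera call takes 0.05 s, during which the arm holds its last target. There are 200 camera calls.

### The job

One of the three marble cloth weights on the metal plate has a sole gone rough that would snag the fabric: find it by feeling the drag as you push the weights along the plate. Slide the two smooth ones away from you until each stands squarely against the steel fence at the back of the plate, and slide the rough one sideways off the plate onto the dark wooden repair board, wholly between its rails. Keep the weights flat, never lift or tip them, and do not disturb the glue bottle and the cone of thread that stand beside the plate.

Things in the scene. Friction and masses are not known exactly. Their poses are not given: they have to be found in the camera images.
- plate: fixed ground aluminium plate, 310 mm (its x, from 150 mm nearer to 160 mm farther than the origin) by 450 mm (its y) by 12 mm thick, its top at z = 12 mm; origin at its underside on the bench; its x points away from the robot, towards the fence. The weights start in a row across it along y, about 145 mm from one to the next
- fence (a point): middle of the foot of the fence's front face, at the height of the plate's top; the fence is a steel bar along the whole 450 mm of the plate's far edge, standing 24 mm above the plate and 20 mm thick; axes as the plate's, so a weight standing squarely against the fence has its centre 35 mm nearer to the robot than this face
- board_mid (a point): centre of the top of the fixed dark wooden repair board, 150 mm (x) by 180 mm (y), at the left or right end of the plate (3 mm gap); axes as the plate's; in the plate's frame it lies at x = 0, y = + or - 318 mm. Its top is 9 mm above the bench, 3 mm lower than the plate's; rails 10 mm wide, 12 mm high along its near and far edges leave 130 mm between; both ends are open
- weight_a_mid (a point): one of three look-alike marble cloth weights: block 70 mm (its x) by 110 mm (its y) by 45 mm tall, brass button 8 mm high on top, about 0.9 kg; this point is its centre, 22.5 mm above its underside. Stands flat, long side roughly along the plate's y. Pushing it slowly along takes 6 to 11 N if it is the one with the rough sole (any of them), 0.5 to 1 N (bumps at contact may add 4 N) if polished
- weight_b_mid (a point): one of three look-alike marble cloth weights: block 70 mm (its x) by 110 mm (its y) by 45 mm tall, brass button 8 mm high on top, about 0.9 kg; this point is its centre, 22.5 mm above its underside. Stands flat, long side roughly along the plate's y. Pushing it slowly along takes 6 to 11 N if it is the one with the rough sole (any of them), 0.5 to 1 N (bumps at contact may add 4 N) if polished
- weight_c_mid (a point): one of three look-alike marble cloth weights: block 70 mm (its x) by 110 mm (its y) by 45 mm tall, brass button 8 mm high on top, about 0.9 kg; this point is its centre, 22.5 mm above its underside. Stands flat, long side roughly along the plate's y. Pushing it slowly along takes 6 to 11 N if it is the one with the rough sole (any of them), 0.5 to 1 N (bumps at contact may add 4 N) if polished
- tray: fixed black plastic tool tray, 190 mm (x) by 100 mm (y) by 25 mm high with two screwdrivers in it, 43 mm off the end of the plate that has no board; origin under its middle
- bottle: standing glue bottle, 50 mm across, 130 mm tall, near the front corner of the board or tray on the left; a bystander to be left alone; origin under its middle
- cone: standing cone of thread, 72 mm across the foot, 115 mm tall, near the front corner of the board or tray on the right; a bystander to be left alone; origin under its middle
Things that resemble listed ones, but are neither listed nor needed, are in the scene too. Leave any turquoise look-alike of the part that bears weight_b_mid alone. What is shaped like the part that bears weight_c_mid but pink is not meant.

How it is judged:
By the outcome, as a careful person would: the job done as asked, in the order asked, and still so for the second after the job is handed in, with the robot touching nothing.
It also fails if it takes over 67 s, if anything falls off the work surface, if the arm or the gripper's body presses on something with over 40 N, if the wrist force passes 120 N, or if a joint passes its speed limit or range.

## Working session

There is one attempt and no reset: what is moved stays moved. The work goes in short steps, Python scripts to look and compute and a tool call to move; the robot and the scene stay as the last step left them, time stands still between calls to the robot, and variables do not carry over. Pictures are saved under pics/ and viewed, at most 10 in all, crops included, and the job is handed in when it is done.

Besides the shell and the picture viewer there is one more tool, called after "Call:" as a command line: name --argument value ..., lists and objects as JSON in quotes. carry_out: Moves the arm, as the interface text tells. Its arguments: {"type":"object","properties":{"motion":{"type":"array","items":{"type":"object","properties":{"x":{"type":"number"},"y":{"type":"number"},"z":{"type":"number"},"ax":{"type":"number"},"ay":{"type":"number"},"az":{"type":"number"}}}},"hand":{"type":"number"}},"required":["motion"]}

```bash
mkdir -p pics; ls; cat > h.py <<'E'
import numpy as np, cv2
from plant import r, cams, workorder, finder
def K(f):
    h,w=f["color"].shape[:2]; fl=h/2/np.tan(np.radians(f["fov_y"])/2)
    return np.array([[fl,0,f["cx"]],[0,fl,f["cy"]],[0,0,1]])
def save(f,n): cv2.imwrite("pics/"+n,f["color"][:,:,::-1])
def toworld(f,p): return f["R"].T@(np.array(p)-f["t"]) if 0 else np.array(f["R"]).T@(np.array(p)-np.array(f["t"]))
def proj(f,X):
    return cv2.projectPoints(np.array(X,float).reshape(-1,3),cv2.Rodrigues(np.array(f["R"]))[0],np.array(f["t"],float),K(f),np.array(f["dist_coeffs"],float))[0].reshape(-1,2)
def cloud(f):
    h,w=f["z_map"].shape; u,v=np.meshgrid(np.arange(w),np.arange(h))
    n=cv2.undistortPoints(np.stack([u,v],-1).reshape(-1,1,2).astype(float),K(f),np.array(f["dist_coeffs"],float)).reshape(h,w,2)
    z=f["z_map"][...,None]; P=np.concatenate([n*z,z],-1)
    return (P-np.array(f["t"]))@np.array(f["R"])
E
python3 - <<'E'
from h import *
f=cams.grab_frame("top"); save(f,"top.png"); 
for n in ["plate","fence","board_mid","weight_a_mid","tray","bottle","cone"]:
    for d in finder.look_for("top",n): 
        w=toworld(f,d["position"]); print(n,round(d["p"],2),w.round(3),proj(f,w).round(0)[0])
g=cams.grab_frame("side"); save(g,"side.png")
for n in ["weight_a_mid"]:
    for d in finder.look_for("side",n): 
        w=toworld(g,d["position"]); print(n,round(d["p"],2),w.round(3),proj(g,w).round(0)[0])
import cv2
cv2.imwrite("pics/both.png",cv2.resize(np.vstack([f["color"],g["color"]])[:,:,::-1],None,fx=.78,fy=.78))
s=r.sense(); print(r.tcp_to_tips,s)
E
```

```text
pics
plate 0.74 [ 0.607 -0.002  0.013] [261. 147.]
plate 0.6 [ 0.413 -0.278  0.086] [347. 204.]
plate 0.33 [ 0.581 -0.317  0.002] [353. 157.]
fence 0.58 [0.605 0.006 0.013] [258. 148.]
board_mid 0.72 [0.561 0.315 0.011] [167. 160.]
weight_a_mid 0.59 [ 0.537 -0.15   0.062] [306. 166.]
tray 0.89 [ 0.577 -0.317  0.004] [353. 158.]
tray 0.7 [ 0.41  -0.275  0.086] [346. 206.]
tray 0.64 [ 0.533 -0.002  0.058] [260. 167.]
bottle 0.78 [0.412 0.246 0.089] [182. 202.]
cone 0.73 [0.418 0.247 0.087] [182. 200.]
cone 0.69 [ 0.412 -0.277  0.088] [346. 205.]
cone 0.25 [ 0.533 -0.005  0.055] [261. 167.]
weight_a_mid 0.65 [ 0.53  -0.167  0.059] [318. 237.]
0.1734 {'t': 0.5, 'qpos': array([1.13442088e+00, 3.13228499e-01, 4.60316700e-02, 1.30360952e+00,
       5.08622119e-06, 1.43120843e+00]), 'joint_velocities': array([ 0.00014378,  0.00021268,  0.00013019, -0.00076279,  0.00144043,
        0.00080021]), 'joint_torque': array([-1.08916163e-03, -4.79994893e+01,  2.98537785e+01,  1.85698227e-03,
       -1.39936024e-04,  5.19838679e-07]), 'tool_pos': array([0.16816259, 0.54986537, 0.40467896]), 'tcp_rot': array([-3.14158344e+00, -6.43061697e-06,  2.84480510e+00]), 'ft_force': array([-0.67182893,  0.52760562, -0.16705055]), 'torque': array([ 0.00150809, -0.01256349, -0.01004981]), 'gripper_force': 0.0, 'finger_gap': 0.9980449879893781}
```

View pics/top.png

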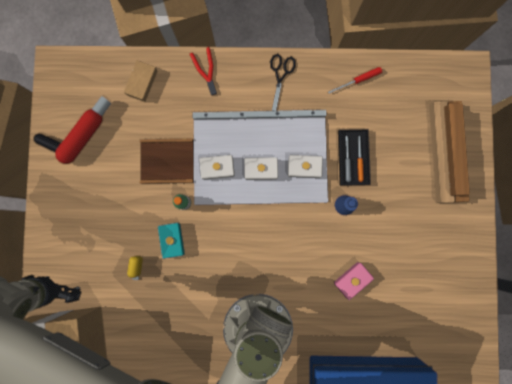

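View pics/side.png

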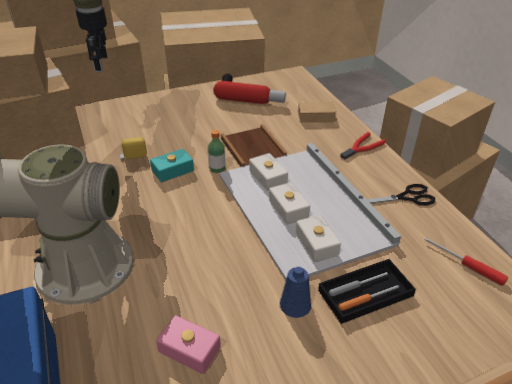

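Top view: three white weights stand on the plate at about (216,167), (261,167) and (305,166). They are the ones meant: white marble, in a row on the plate. The turquoise block (171,240) and the pink block (354,281) lie off the plate and are the look-alikes to leave alone. The board is on the left at (167,160), with the bottle at (181,201) and the cone at (346,205). Next I'll measure from depth, with one enlarged crop to confirm.

```bash
python3 - <<'E'
from h import *
f=cams.grab_frame("top"); P=cloud(f)
def seg(name,m,minA=30):
    m=cv2.morphologyEx(m.astype(np.uint8),cv2.MORPH_OPEN,np.ones((2,2)))
    n,l,s,c=cv2.connectedComponentsWithStats(m,connectivity=4)
    for i in range(1,n):
        if s[i,4]<minA: continue
        X=P[l==i]; rc=cv2.minAreaRect((X[:,:2]*1000).astype(np.float32))
        print(name,s[i,4],c[i].round(0),'z',np.median(X[:,2]).round(4),'rect',np.round(rc[0],1),np.round(rc[1],1),round(rc[2],1),'med',np.median(X,0).round(3))
x,y,z=P[...,0],P[...,1],P[...,2]
roi=(x>.35)&(x<.8)&(y>-.4)&(y<.45)
for y0 in(-.35,-.3,.3,.1): 
  q=roi&(abs(y-y0)<.02)&(x<.74); print(y0,np.percentile(z[q],[5,50,95]).round(4))
seg('weights',roi&(z>.046)&(z<.075)&(x<.66)&(x>.46))
c=f["color"].astype(int); gray=(c.max(2)-c.min(2)<35)&(c.max(2)>120)
seg('plate',roi&gray&(z<.025)&(z>.004),500)
seg('fence',roi&(z>.028)&(z<.045)&(x>.66))
seg('tall',roi&(z>.07))
seg('board',roi&(c.sum(2)<230)&(z<.03)&(y>.2),200)
seg('tray',roi&(c.sum(2)<150)&(z<.03)&(y<-.2),200)
cv2.imwrite("pics/crop.png",cv2.resize(f["color"][95:225,130:380,::-1],None,fx=3.2,fy=3.2,interpolation=cv2.INTER_CUBIC))
E
```

```text
-0.35 [-0.0034  0.0034  0.0255]
-0.3 [-0.003   0.0046  0.1018]
0.3 [-0.0041  0.0035  0.0184]
0.1 [-0.0011  0.0129  0.0583]
weights 705 [217. 167.] z 0.0573 rect [446.9 110.1] [270.  119.2] 19.4 med [0.531 0.14  0.057]
weights 703 [306. 166.] z 0.0574 rect [482.8 -82.3] [115.9 319.8] 37.6 med [ 0.538 -0.153  0.057]
weights 712 [262. 168.] z 0.0573 rect [453.  -11.8] [224.6 112.2] 3.1 med [ 0.529 -0.007  0.057]
plate 8676 [261. 160.] z 0.0125 rect [522.4  -6. ] [364.8 451.7] 2.0 med [ 0.588 -0.003  0.013]
fence 163 [138.  94.] z 0.0393 rect [787.2 418.7] [53.6 40.3] 73.9 med [0.781 0.415 0.039]
fence 810 [260. 114.] z 0.0356 rect [534.6 -10. ] [388.1 452.5] 2.9 med [0.715 0.002 0.036]
tall 186 [181. 202.] z 0.093 rect [390.4 139.1] [275.5  47.1] 78.3 med [0.413 0.247 0.093]
tall 217 [350. 204.] z 0.1001 rect [ 412.4 -299.3] [71.3 45.3] 81.1 med [ 0.414 -0.286  0.1  ]
board 1989 [167. 161.] z 0.0096 rect [510.4 193.7] [467.8 185.9] 68.9 med [0.556 0.314 0.01 ]
tray 1166 [355. 157.] z 0.0059 rect [ 462.  -224.8] [192.8 491.7] 49.1 med [ 0.586 -0.323  0.006]
```

View pics/crop.png

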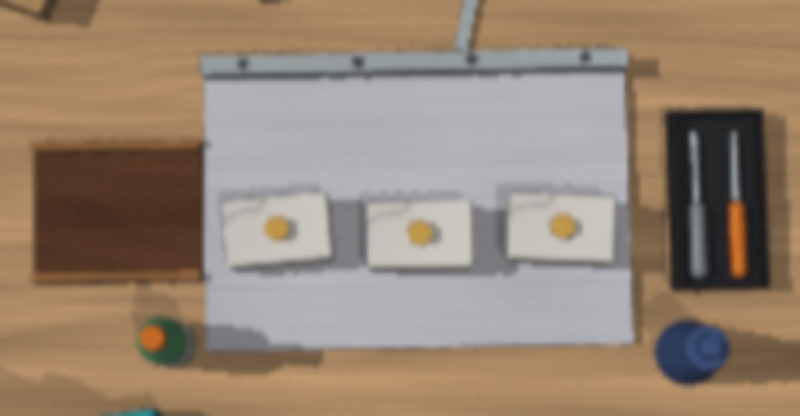

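The crop confirms three white marble weights with brass buttons on the plate: left (276,228), middle (420,233) and right (562,226). Depth dropouts spoiled the rectangle fits, so I'll redo them with those pixels masked.

```bash
cat >> h.py <<'E'
def rects(f,P,m,minA=30):
    m=m&(f["z_map"]>0)
    n,l,s,c=cv2.connectedComponentsWithStats(cv2.morphologyEx(m.astype(np.uint8),cv2.MORPH_OPEN,np.ones((3,3))),connectivity=4)
    out=[]
    for i in range(1,n):
        if s[i,4]<minA: continue
        X=P[l==i]; (cx,cy),(w,h),a=cv2.minAreaRect((X[:,:2]*1000).astype(np.float32))
        if w>h: w,h,a=h,w,a+90
        a=(a+90)%180-90   # yaw of the short side (x) from world x
        C=np.cov(X[:,:2].T); v=np.linalg.eigh(C)[1][:,1]; ap=np.degrees(np.arctan2(-v[0],v[1])); ap=(ap+90)%180-90
        out.append((s[i,4],np.round([cx,cy],1),np.round([w,h],1),round(a,1),round(ap,1),X.mean(0).round(4),np.median(X[:,2]).round(4)))
    return out
E
python3 - <<'E'
from h import *
f=cams.grab_frame("top"); P=cloud(f)
x,y,z=P[...,0],P[...,1],P[...,2]; c=f["color"].astype(int)
roi=(x>.35)&(x<.8)&(y>-.4)&(y<.45); gray=(c.max(2)-c.min(2)<35)&(c.max(2)>120)
for n,m in dict(w=roi&(z>.05)&(z<.08)&(x<.66)&(x>.46),fence=roi&(z>.029)&(z<.045)&(x>.66)&(y<.3),plate=roi&gray&(z<.025)&(z>.004),tall=roi&(z>.06)&(x<.47),board=roi&(c.sum(2)<230)&(z<.03)&(y>.2)).items():
    for o in rects(f,P,m): print(n,*o)
# fence edges per column of y (colour-independent: height)
m=(z>.026)&(z<.045)&(x>.66)&(x<.76)&(abs(y)<.2)&(f["z_map"]>0)
ys=[];lo=[];hi=[]
for y0 in np.arange(-.2,.2,.01):
    q=m&(abs(y-y0)<.005)
    if q.sum()>5: ys.append(y0);lo.append(x[q].min());hi.append(x[q].max())
print(np.polyfit(ys,lo,1),np.polyfit(ys,hi,1))
g=cams.grab_frame("side"); P=cloud(g); x,y,z=P[...,0],P[...,1],P[...,2]
for n,m in dict(w=(z>.052)&(z<.08)&(x<.66)&(x>.46)&(abs(y)<.26),fence=(z>.031)&(z<.045)&(x>.66)&(x<.76)&(y<.3)&(y>-.3)).items():
    for o in rects(g,P,m): print('side',n,*o)
E
```

```text
w 687 [535.7 143.3] [ 70.1 109.6] 7.2 6.4 [0.5348 0.1431 0.0576] 0.0572
w 690 [ 541.1 -149.9] [ 70.1 108.8] 0.1 -1.6 [ 0.5411 -0.1495  0.0579] 0.0576
w 685 [533.   -2.9] [ 70.5 108.4] 2.5 1.7 [ 0.5324 -0.0032  0.0579] 0.0577
fence 779 [718.4   5.1] [ 21.6 445.2] 1.8 1.8 [0.718  0.0048 0.0363] 0.0364
plate 30 [775.4 -50.9] [10.7 26.1] -89.5 85.4 [ 0.7748 -0.051   0.0083] 0.0078
plate 8664 [563.4  -0.7] [289.5 450.7] 1.8 2.0 [5.68e-01 2.00e-04 1.25e-02] 0.0125
tall 196 [416.7 254.4] [45.9 46.2] 2.6 73.1 [0.4158 0.2502 0.0973] 0.091
tall 227 [ 416.6 -284.5] [47.4 48. ] -6.9 -88.7 [ 0.416  -0.2827  0.0966] 0.0999
board 1986 [558.  317.5] [132.3 177.2] 1.8 1.4 [0.5588 0.3171 0.0097] 0.0095
[-0.03275733  0.70875339] [-0.03033881  0.72762113]
side w 574 [531.3 142.7] [ 68.8 112.6] 6.1 5.6 [0.5295 0.1378 0.0582] 0.0578
side w 729 [528.9  -2.4] [ 71.9 114.6] 2.7 3.1 [ 0.5266 -0.0074  0.0582] 0.0578
side w 917 [ 537.5 -149.1] [ 70.  111.6] -1.1 -0.7 [ 0.5359 -0.1535  0.0582] 0.058
side fence 861 [714.5   4.8] [ 26.2 451.3] 2.0 2.4 [ 0.7149 -0.0204  0.0365] 0.0365
```

Plate yaw comes out at about 1.8°, the fence face at x≈0.708, and the board centre at (0.558, 0.3175). These agree with the given sizes. First move: go to a point in front of the left weight and turn the tool's y along the plate's y.

Call:
carry_out --hand 0.6 --motion '[{"x": -7.87,"y": -6.11,"z": 0.9,"az": -2.35},{"x": -7.87,"y": -6.11,"z": 0.9,"az": -2.35},{"x": -7.87,"y": -6.11,"z": 0.9,"az": -2.35},{"x": -7.87,"y": -6.11,"z": 0.9,"az": -2.35},{"x": -7.87,"y": -6.11,"z": 0.9,"az": -2.35},{"x": -7.87,"y": -6.11,"z": 0.9,"az": -2.35},{"x": -7.87,"y": -6.11,"z": 0.9,"az": -2.35},{"x": -7.87,"y": -6.11,"z": 0.9,"az": -2.35},{"x": -7.87,"y": -6.11,"z": 0.9,"az": -2.35},{"x": -7.87,"y": -6.11,"z": 0.9,"az": -2.35},{"x": -7.87,"y": -6.11,"z": 0.9,"az": -2.35},{"x": -7.87,"y": -6.11,"z": 0.9,"az": -2.35}]'

```text
$.motion[0]: bad value
```

Call:
carry_out --hand 0.6 --motion '[{"x": -0.7,"y": -0.5,"z": 0.1,"ax": 0,"ay": 0,"az": -0.25},{"x": -1.4,"y": -1.0,"z": 0.2,"ax": 0,"ay": 0,"az": -0.5},{"x": -2.1,"y": -1.6,"z": 0.25,"ax": 0,"ay": 0,"az": -0.75},{"x": -2.8,"y": -2.1,"z": 0.3,"ax": 0,"ay": 0,"az": -1.0},{"x": -3.5,"y": -2.6,"z": 0.4,"ax": 0,"ay": 0,"az": -1.25},{"x": -4.2,"y": -3.2,"z": 0.5,"ax": 0,"ay": 0,"az": -1.5},{"x": -4.9,"y": -3.7,"z": 0.6,"ax": 0,"ay": 0,"az": -1.75},{"x": -5.6,"y": -4.3,"z": 0.7,"ax": 0,"ay": 0,"az": -2.0},{"x": -6.3,"y": -4.8,"z": 0.75,"ax": 0,"ay": 0,"az": -2.2},{"x": -7.0,"y": -5.4,"z": 0.8,"ax": 0,"ay": 0,"az": -2.35},{"x": -7.5,"y": -5.8,"z": 0.9,"ax": 0,"ay": 0,"az": -2.35},{"x": -7.87,"y": -6.11,"z": 0.9,"ax": 0,"ay": 0,"az": -2.35}]'

```text
t: 1.85
tool_pos: [0.456, 0.1406, 0.3593]
tcp_rot: [-3.141, -0.0, -3.112]
ft_force: [-0.4, -0.0, -0.0]
finger_gap: 0.602
gripper_force: 0.0
```

Call:
carry_out --motion '[{"x": 0,"y": 0,"z": 0.7,"ax": 0,"ay": 0,"az": 0},{"x": 0,"y": 0,"z": 1.5,"ax": 0,"ay": 0,"az": 0},{"x": 0,"y": 0,"z": 2.3,"ax": 0,"ay": 0,"az": 0},{"x": 0,"y": 0,"z": 3.0,"ax": 0,"ay": 0,"az": 0},{"x": 0,"y": 0,"z": 3.3,"ax": 0,"ay": 0,"az": 0},{"x": 0,"y": 0,"z": 3.42,"ax": 0,"ay": 0,"az": 0},{"x": -0.2,"y": 0,"z": 3.42,"ax": 0,"ay": 0,"az": 0},{"x": -0.3,"y": 0,"z": 3.42,"ax": 0,"ay": 0,"az": 0}]'

```text
t: 2.65
tool_pos: [0.4721, 0.1433, 0.19]
tcp_rot: [3.141, 0.003, -3.11]
ft_force: [-0.1, 0.4, 0.3]
finger_gap: 0.601
gripper_force: 0.0
```

```bash
python3 - <<'E'
from h import *
g=cams.grab_frame("side"); save(g,"side2.png"); print(r.sense()["ft_force"],r.sense()["tool_pos"])
cv2.imwrite("pics/s2.png",cv2.resize(g["color"][110:270,180:400,::-1],None,fx=3,fy=3))
E
```

```text
[1.6569975  0.65484939 0.39740703] [0.47297185 0.14332931 0.1903183 ]
```

View pics/s2.png

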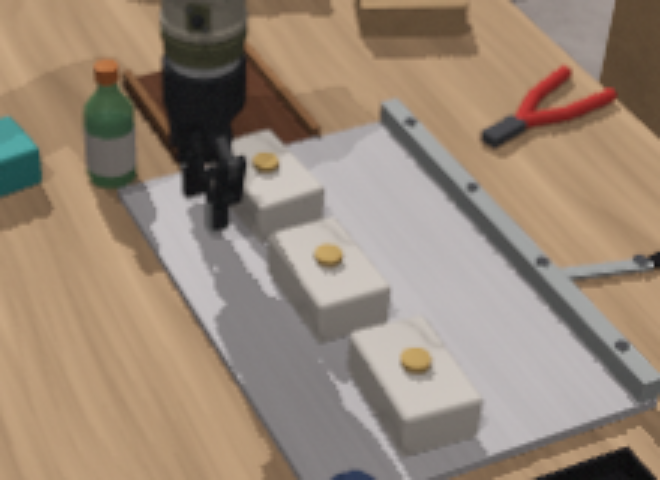

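The crop shows the fingers low in front of the left weight (crop (265,180)), just above the plate and clear of the bottle. I'll push slowly and read the force while still moving.

Call:
carry_out --motion '[{"x": -0.07,"y": 0,"z": 0,"ax": 0,"ay": 0,"az": 0},{"x": -0.14,"y": 0,"z": 0.02,"ax": 0,"ay": 0,"az": 0},{"x": -0.21,"y": 0,"z": 0.02,"ax": 0,"ay": 0,"az": 0},{"x": -0.28,"y": 0,"z": 0.02,"ax": 0,"ay": 0,"az": 0},{"x": -0.34,"y": 0,"z": 0.02,"ax": 0,"ay": 0,"az": 0},{"x": -0.4,"y": 0,"z": 0.02,"ax": 0,"ay": 0,"az": 0},{"x": -0.46,"y": 0,"z": 0.02,"ax": 0,"ay": 0,"az": 0},{"x": -0.52,"y": 0,"z": 0.02,"ax": 0,"ay": 0,"az": 0},{"x": -0.58,"y": 0,"z": 0.02,"ax": 0,"ay": 0,"az": 0},{"x": -0.64,"y": 0,"z": 0.02,"ax": 0,"ay": 0,"az": 0}]'

```text
t: 3.7
tool_pos: [0.4978, 0.144, 0.186]
tcp_rot: [-3.141, -0.012, -3.11]
ft_force: [-10.4, -0.7, 3.1]
finger_gap: 0.603
gripper_force: 0.0
```

Call:
carry_out --motion '[{"x": -0.06,"y": 0,"z": 0,"ax": 0,"ay": 0,"az": 0},{"x": -0.12,"y": 0,"z": 0,"ax": 0,"ay": 0,"az": 0}]'

```text
t: 3.9
tool_pos: [0.5042, 0.1442, 0.1861]
tcp_rot: [-3.141, -0.011, -3.11]
ft_force: [-11.2, -0.7, 2.3]
finger_gap: 0.6
gripper_force: 0.0
```

Call:
carry_out --motion '[{"x": -0.05,"y": 0,"z": 0,"ax": 0,"ay": 0,"az": 0},{"x": -0.1,"y": 0,"z": 0,"ax": 0,"ay": 0,"az": 0}]'

```text
t: 4.1
tool_pos: [0.5093, 0.1443, 0.1861]
tcp_rot: [-3.141, -0.011, -3.11]
ft_force: [-10.9, 0.4, 4.5]
finger_gap: 0.6
gripper_force: 0.0
```

Steady drag of about 11 N means the left weight is the rough one. I'll bring it to the board's lane, back off, rise, and go to the middle weight.

Call:
carry_out --motion '[{"x": -0.05,"y": 0,"z": 0,"ax": 0,"ay": 0,"az": 0},{"x": -0.1,"y": 0,"z": 0,"ax": 0,"ay": 0,"az": 0},{"x": -0.15,"y": 0,"z": 0,"ax": 0,"ay": 0,"az": 0},{"x": -0.05,"y": 0,"z": 0,"ax": 0,"ay": 0,"az": 0},{"x": 0.3,"y": 0,"z": -0.1,"ax": 0,"ay": 0,"az": 0},{"x": 0.9,"y": 0,"z": -0.6,"ax": 0,"ay": 0,"az": 0},{"x": 0.95,"y": 0,"z": -1.2,"ax": 0,"ay": 0,"az": 0},{"x": 0.95,"y": -0.6,"z": -1.6,"ax": 0,"ay": 0,"az": 0},{"x": 0.95,"y": -1.4,"z": -1.6,"ax": 0,"ay": 0,"az": 0},{"x": 0.95,"y": -2.2,"z": -1.6,"ax": 0,"ay": 0,"az": 0},{"x": 0.95,"y": -2.8,"z": -1.6,"ax": 0,"ay": 0,"az": 0},{"x": 0.95,"y": -2.94,"z": -1.6,"ax": 0,"ay": 0,"az": 0}]'

```text
t: 5.3
tool_pos: [0.4708, -0.0064, 0.2682]
tcp_rot: [-3.141, 0.002, -3.114]
ft_force: [0.0, 0.3, 0.3]
finger_gap: 0.601
gripper_force: 0.0
```

Call:
carry_out --motion '[{"x": 0.1,"y": 0,"z": 0.5,"ax": 0,"ay": 0,"az": 0},{"x": 0.1,"y": 0,"z": 1.0,"ax": 0,"ay": 0,"az": 0},{"x": 0.1,"y": 0,"z": 1.4,"ax": 0,"ay": 0,"az": 0},{"x": 0.1,"y": 0,"z": 1.52,"ax": 0,"ay": 0,"az": 0},{"x": 0.05,"y": 0,"z": 1.54,"ax": 0,"ay": 0,"az": 0},{"x": -0.02,"y": 0,"z": 1.54,"ax": 0,"ay": 0,"az": 0},{"x": -0.09,"y": 0,"z": 1.54,"ax": 0,"ay": 0,"az": 0},{"x": -0.16,"y": 0,"z": 1.54,"ax": 0,"ay": 0,"az": 0},{"x": -0.23,"y": 0,"z": 1.54,"ax": 0,"ay": 0,"az": 0},{"x": -0.3,"y": 0,"z": 1.54,"ax": 0,"ay": 0,"az": 0},{"x": -0.37,"y": 0,"z": 1.54,"ax": 0,"ay": 0,"az": 0},{"x": -0.44,"y": 0,"z": 1.54,"ax": 0,"ay": 0,"az": 0}]'

```text
t: 6.5
tool_pos: [0.4918, -0.0032, 0.1906]
tcp_rot: [3.141, -0.002, -3.11]
ft_force: [-3.5, 0.7, 3.0]
finger_gap: 0.597
gripper_force: 1.7
```

Call:
carry_out --motion '[{"x": -0.07,"y": 0,"z": 0,"ax": 0,"ay": 0,"az": 0},{"x": -0.14,"y": 0,"z": 0,"ax": 0,"ay": 0,"az": 0},{"x": -0.21,"y": 0,"z": 0,"ax": 0,"ay": 0,"az": 0}]'

```text
t: 6.8
tool_pos: [0.5029, -0.0029, 0.1906]
tcp_rot: [3.141, -0.0, -3.11]
ft_force: [-2.7, -0.9, 1.1]
finger_gap: 0.597
gripper_force: 1.5
```

Call:
carry_out --motion '[{"x": -0.07,"y": 0,"z": 0,"ax": 0,"ay": 0,"az": 0},{"x": -0.14,"y": 0,"z": 0,"ax": 0,"ay": 0,"az": 0}]'

```text
t: 7.0
tool_pos: [0.51, -0.0027, 0.1906]
tcp_rot: [3.141, -0.0, -3.11]
ft_force: [-4.1, 0.8, 0.6]
finger_gap: 0.595
gripper_force: 1.4
```

Call:
carry_out --motion '[{"x": -0.07,"y": 0,"z": 0,"ax": 0,"ay": 0,"az": 0},{"x": -0.14,"y": 0,"z": 0,"ax": 0,"ay": 0,"az": 0},{"x": -0.21,"y": 0,"z": 0,"ax": 0,"ay": 0,"az": 0},{"x": -0.28,"y": 0,"z": 0,"ax": 0,"ay": 0,"az": 0},{"x": -0.35,"y": 0,"z": 0,"ax": 0,"ay": 0,"az": 0},{"x": -0.42,"y": 0,"z": 0,"ax": 0,"ay": 0,"az": 0}]'

```text
t: 7.6
tool_pos: [0.531, -0.002, 0.1906]
tcp_rot: [3.141, -0.0, -3.11]
ft_force: [-2.2, 0.8, -1.5]
finger_gap: 0.596
gripper_force: 1.1
```

Call:
carry_out --motion '[{"x": -0.07,"y": 0,"z": 0,"ax": 0,"ay": 0,"az": 0},{"x": -0.14,"y": 0,"z": 0,"ax": 0,"ay": 0,"az": 0},{"x": -0.21,"y": 0,"z": 0,"ax": 0,"ay": 0,"az": 0}]'

```text
t: 7.9
tool_pos: [0.5415, -0.0017, 0.1906]
tcp_rot: [3.141, -0.0, -3.11]
ft_force: [-2.0, -0.1, -1.7]
finger_gap: 0.602
gripper_force: 1.0
```

```bash
python3 - <<'E'
from h import *
f=cams.grab_frame("top"); g=cams.grab_frame("side"); s=r.sense(); print(s["ft_force"],s["tool_pos"],s["torque"],s["gripper_force"])
cv2.imwrite("pics/s3.png",cv2.resize(np.hstack([g["color"][110:270,200:400,::-1],f["color"][95:255,150:350,::-1]]),None,fx=2,fy=2))
E
```

```text
[-0.93425773 -0.11489981 -0.2285916 ] [ 0.54206886 -0.00176492  0.19088707] [0.07565099 0.11709511 0.0575271 ] 0.2589894086122513
```

View pics/s3.png

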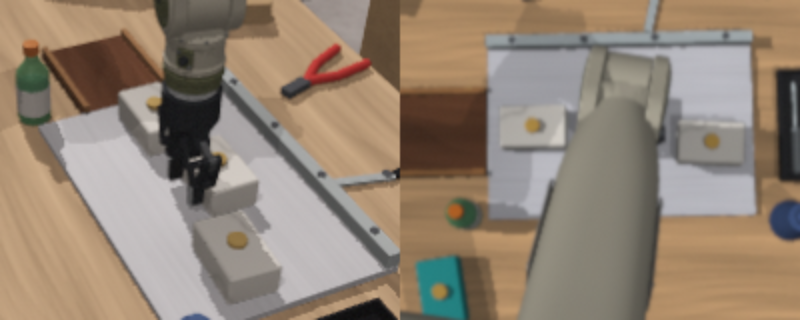

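The left crop shows the middle weight (225,185) being pushed flat. The right crop shows the left weight (533,126) already in the board's lane. Drag is about 1–2 N, so the middle one is polished. On to the fence.

Call:
carry_out --motion '[{"x": -0.1,"y": 0,"z": 0,"ax": 0,"ay": 0,"az": 0},{"x": -0.22,"y": 0,"z": 0,"ax": 0,"ay": 0,"az": 0},{"x": -0.34,"y": 0,"z": 0,"ax": 0,"ay": 0,"az": 0},{"x": -0.46,"y": 0,"z": 0,"ax": 0,"ay": 0,"az": 0},{"x": -0.58,"y": 0,"z": 0,"ax": 0,"ay": 0,"az": 0},{"x": -0.7,"y": 0,"z": 0,"ax": 0,"ay": 0,"az": 0},{"x": -0.82,"y": 0,"z": 0,"ax": 0,"ay": 0,"az": 0},{"x": -0.94,"y": 0,"z": 0,"ax": 0,"ay": 0,"az": 0},{"x": -1.04,"y": 0,"z": 0,"ax": 0,"ay": 0,"az": 0},{"x": -1.12,"y": 0,"z": 0,"ax": 0,"ay": 0,"az": 0},{"x": -1.2,"y": 0,"z": 0,"ax": 0,"ay": 0,"az": 0},{"x": -1.28,"y": 0,"z": 0,"ax": 0,"ay": 0,"az": 0}]'

```text
t: 9.2
tool_pos: [0.6054, 0.0003, 0.1906]
tcp_rot: [3.141, -0.0, -3.11]
ft_force: [-4.3, 0.8, 2.2]
finger_gap: 0.601
gripper_force: 1.6
```

Call:
carry_out --motion '[{"x": -0.05,"y": 0,"z": 0,"ax": 0,"ay": 0,"az": 0},{"x": -0.1,"y": 0,"z": 0,"ax": 0,"ay": 0,"az": 0},{"x": -0.15,"y": 0,"z": 0,"ax": 0,"ay": 0,"az": 0},{"x": -0.2,"y": 0,"z": 0,"ax": 0,"ay": 0,"az": 0}]'

```text
t: 9.6
tool_pos: [0.6153, 0.0006, 0.1906]
tcp_rot: [3.142, -0.0, -3.11]
ft_force: [-3.2, 0.1, 2.3]
finger_gap: 0.596
gripper_force: 1.6
```

Call:
carry_out --motion '[{"x": -0.04,"y": 0,"z": 0,"ax": 0,"ay": 0,"az": 0},{"x": -0.08,"y": 0,"z": 0,"ax": 0,"ay": 0,"az": 0},{"x": -0.12,"y": 0,"z": 0,"ax": 0,"ay": 0,"az": 0}]'

```text
t: 9.9
tool_pos: [0.6213, 0.0008, 0.1907]
tcp_rot: [3.141, -0.0, -3.11]
ft_force: [-2.4, 0.4, 1.2]
finger_gap: 0.6
gripper_force: 1.6
```

Call:
carry_out --motion '[{"x": -0.04,"y": 0,"z": 0,"ax": 0,"ay": 0,"az": 0},{"x": -0.08,"y": 0,"z": 0,"ax": 0,"ay": 0,"az": 0}]'

```text
t: 10.1
tool_pos: [0.6253, 0.0009, 0.1907]
tcp_rot: [3.142, 0.0, -3.11]
ft_force: [-4.5, 0.2, 2.3]
finger_gap: 0.601
gripper_force: 1.5
```

Call:
carry_out --motion '[{"x": -0.04,"y": 0,"z": 0,"ax": 0,"ay": 0,"az": 0},{"x": -0.08,"y": 0,"z": 0,"ax": 0,"ay": 0,"az": 0}]'

```text
t: 10.3
tool_pos: [0.6271, 0.001, 0.1906]
tcp_rot: [-3.141, -0.006, -3.11]
ft_force: [-15.9, -1.4, 11.7]
finger_gap: 0.598
gripper_force: 8.3
```

The fence stop came at TCP x=0.627, where expected. I'll back off gently and go to the right weight.

Call:
carry_out --motion '[{"x": 0.0,"y": 0,"z": 0,"ax": 0,"ay": 0,"az": 0},{"x": 0.05,"y": 0,"z": 0,"ax": 0,"ay": 0,"az": 0},{"x": 0.12,"y": 0,"z": 0,"ax": 0,"ay": 0,"az": 0},{"x": 0.5,"y": 0,"z": -0.1,"ax": 0,"ay": 0,"az": 0},{"x": 1.1,"y": 0,"z": -0.7,"ax": 0,"ay": 0,"az": 0},{"x": 1.7,"y": -0.4,"z": -1.3,"ax": 0,"ay": 0,"az": 0},{"x": 2.3,"y": -1.0,"z": -1.6,"ax": 0,"ay": 0,"az": 0},{"x": 2.8,"y": -1.7,"z": -1.6,"ax": 0,"ay": 0,"az": 0},{"x": 3.2,"y": -2.3,"z": -1.6,"ax": 0,"ay": 0,"az": 0},{"x": 3.24,"y": -2.9,"z": -1.6,"ax": 0,"ay": 0,"az": 0},{"x": 3.24,"y": -3.02,"z": -1.6,"ax": 0,"ay": 0,"az": 0},{"x": 3.24,"y": -3.02,"z": -1.6,"ax": 0,"ay": 0,"az": 0}]'

```text
t: 11.5
tool_pos: [0.4725, -0.1561, 0.271]
tcp_rot: [-3.141, 0.002, -3.112]
ft_force: [-0.2, -0.9, 0.9]
finger_gap: 0.603
gripper_force: 0.0
```

```bash
python3 - <<'E'
from h import *
print(r.sense()["tool_pos"])
g=cams.grab_frame("side"); P=cloud(g); x,y,z=P[...,0],P[...,1],P[...,2]
for o in rects(g,P,(z>.052)&(z<.07)&(x<.72)&(x>.46)&(abs(y)<.26)): print(*o)
cv2.imwrite("pics/s4.png",cv2.resize(g["color"][110:290,180:420,::-1],None,fx=2.5,fy=2.5))
E
```

```text
[ 0.47250398 -0.15610707  0.27103143]
401 [559.  145.7] [ 71.1 110.9] 1.3 -12.9 [0.5505 0.1496 0.0584] 0.058
666 [ 6.703e+02 -6.000e-01] [ 73.3 113.8] 0.5 4.7 [ 0.6684 -0.0048  0.0583] 0.058
725 [ 537.4 -150.8] [ 70.3 109.6] -1.4 -21.4 [ 0.5391 -0.1647  0.0583] 0.0579
```

View pics/s4.png

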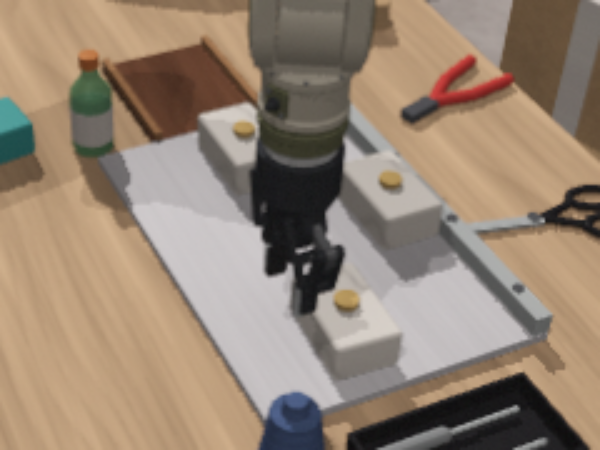

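The middle weight (390,190) stands against the fence and the right one (355,320) is next. I'll descend and push.

Call:
carry_out --motion '[{"x": 0.1,"y": 0.05,"z": 0.5,"ax": 0,"ay": 0,"az": 0},{"x": 0.1,"y": 0.05,"z": 1.0,"ax": 0,"ay": 0,"az": 0},{"x": 0.1,"y": 0.05,"z": 1.5,"ax": 0,"ay": 0,"az": 0},{"x": 0.1,"y": 0.05,"z": 1.58,"ax": 0,"ay": 0,"az": 0},{"x": 0.05,"y": 0.05,"z": 1.6,"ax": 0,"ay": 0,"az": 0},{"x": -0.03,"y": 0.05,"z": 1.6,"ax": 0,"ay": 0,"az": 0},{"x": -0.11,"y": 0.05,"z": 1.6,"ax": 0,"ay": 0,"az": 0},{"x": -0.19,"y": 0.05,"z": 1.6,"ax": 0,"ay": 0,"az": 0},{"x": -0.26,"y": 0.05,"z": 1.6,"ax": 0,"ay": 0,"az": 0},{"x": -0.33,"y": 0.05,"z": 1.6,"ax": 0,"ay": 0,"az": 0},{"x": -0.4,"y": 0.05,"z": 1.6,"ax": 0,"ay": 0,"az": 0},{"x": -0.47,"y": 0.05,"z": 1.6,"ax": 0,"ay": 0,"az": 0}]'

```text
t: 12.75
tool_pos: [0.4952, -0.1518, 0.1906]
tcp_rot: [-3.141, -0.001, -3.111]
ft_force: [-2.0, -0.7, 2.3]
finger_gap: 0.6
gripper_force: 1.2
```

Call:
carry_out --motion '[{"x": -0.07,"y": 0,"z": 0,"ax": 0,"ay": 0,"az": 0},{"x": -0.14,"y": 0,"z": 0,"ax": 0,"ay": 0,"az": 0},{"x": -0.21,"y": 0,"z": 0,"ax": 0,"ay": 0,"az": 0},{"x": -0.28,"y": 0,"z": 0,"ax": 0,"ay": 0,"az": 0},{"x": -0.35,"y": 0,"z": 0,"ax": 0,"ay": 0,"az": 0}]'

```text
t: 13.25
tool_pos: [0.513, -0.151, 0.1906]
tcp_rot: [3.141, -0.0, -3.11]
ft_force: [-3.1, 0.0, 0.6]
finger_gap: 0.603
gripper_force: 1.4
```

Call:
carry_out --motion '[{"x": -0.07,"y": 0,"z": 0,"ax": 0,"ay": 0,"az": 0},{"x": -0.14,"y": 0,"z": 0,"ax": 0,"ay": 0,"az": 0}]'

```text
t: 13.45
tool_pos: [0.5201, -0.1508, 0.1905]
tcp_rot: [3.141, -0.0, -3.11]
ft_force: [-2.8, -0.0, 0.6]
finger_gap: 0.6
gripper_force: 1.4
```

Polished as well. On to the fence (stop expected near TCP x=0.632).

Call:
carry_out --motion '[{"x": -0.1,"y": 0,"z": 0,"ax": 0,"ay": 0,"az": 0},{"x": -0.22,"y": 0,"z": 0,"ax": 0,"ay": 0,"az": 0},{"x": -0.34,"y": 0,"z": 0,"ax": 0,"ay": 0,"az": 0},{"x": -0.46,"y": 0,"z": 0,"ax": 0,"ay": 0,"az": 0},{"x": -0.58,"y": 0,"z": 0,"ax": 0,"ay": 0,"az": 0},{"x": -0.7,"y": 0,"z": 0,"ax": 0,"ay": 0,"az": 0},{"x": -0.82,"y": 0,"z": 0,"ax": 0,"ay": 0,"az": 0},{"x": -0.94,"y": 0,"z": 0,"ax": 0,"ay": 0,"az": 0},{"x": -1.06,"y": 0,"z": 0,"ax": 0,"ay": 0,"az": 0},{"x": -1.18,"y": 0,"z": 0,"ax": 0,"ay": 0,"az": 0},{"x": -1.3,"y": 0,"z": 0,"ax": 0,"ay": 0,"az": 0},{"x": -1.42,"y": 0,"z": 0,"ax": 0,"ay": 0,"az": 0}]'

```text
t: 14.65
tool_pos: [0.5913, -0.1487, 0.1906]
tcp_rot: [3.141, -0.0, -3.11]
ft_force: [-1.3, -0.2, -1.6]
finger_gap: 0.593
gripper_force: 1.0
```

Call:
carry_out --motion '[{"x": -0.1,"y": 0,"z": 0,"ax": 0,"ay": 0,"az": 0},{"x": -0.2,"y": 0,"z": 0,"ax": 0,"ay": 0,"az": 0},{"x": -0.28,"y": 0,"z": 0,"ax": 0,"ay": 0,"az": 0},{"x": -0.36,"y": 0,"z": 0,"ax": 0,"ay": 0,"az": 0},{"x": -0.43,"y": 0,"z": 0,"ax": 0,"ay": 0,"az": 0},{"x": -0.5,"y": 0,"z": 0,"ax": 0,"ay": 0,"az": 0},{"x": -0.55,"y": 0,"z": 0,"ax": 0,"ay": 0,"az": 0},{"x": -0.6,"y": 0,"z": 0,"ax": 0,"ay": 0,"az": 0},{"x": -0.65,"y": 0,"z": 0,"ax": 0,"ay": 0,"az": 0},{"x": -0.69,"y": 0,"z": 0,"ax": 0,"ay": 0,"az": 0},{"x": -0.73,"y": 0,"z": 0,"ax": 0,"ay": 0,"az": 0}]'

```text
t: 15.75
tool_pos: [0.6275, -0.1476, 0.1907]
tcp_rot: [3.142, 0.0, -3.11]
ft_force: [-2.1, 0.3, -0.7]
finger_gap: 0.603
gripper_force: 1.1
```

Call:
carry_out --motion '[{"x": -0.04,"y": 0,"z": 0,"ax": 0,"ay": 0,"az": 0},{"x": -0.08,"y": 0,"z": 0,"ax": 0,"ay": 0,"az": 0}]'

```text
t: 15.95
tool_pos: [0.6312, -0.1475, 0.1907]
tcp_rot: [-3.141, -0.001, -3.11]
ft_force: [-9.5, -2.1, 4.2]
finger_gap: 0.599
gripper_force: 4.3
```

Against the fence. Back off, rise, move to the gap right of the rough weight while turning 90°, with the fingers narrowed.

Call:
carry_out --motion '[{"x": -0.04,"y": 0,"z": 0,"ax": 0,"ay": 0,"az": 0},{"x": -0.04,"y": 0,"z": 0,"ax": 0,"ay": 0,"az": 0},{"x": 0.02,"y": 0,"z": 0,"ax": 0,"ay": 0,"az": 0},{"x": 0.1,"y": 0,"z": 0,"ax": 0,"ay": 0,"az": 0},{"x": 0.5,"y": 0,"z": 0,"ax": 0,"ay": 0,"az": 0},{"x": 1.0,"y": 0,"z": -0.4,"ax": 0,"ay": 0,"az": 0},{"x": 1.2,"y": 0.3,"z": -1.0,"ax": 0,"ay": 0,"az": 0},{"x": 1.2,"y": 1.0,"z": -1.6,"ax": 0,"ay": 0,"az": 0},{"x": 1.2,"y": 1.7,"z": -1.6,"ax": 0,"ay": 0,"az": -1},{"x": 1.2,"y": 2.4,"z": -1.6,"ax": 0,"ay": 0,"az": -2},{"x": 1.2,"y": 3.2,"z": -1.6,"ax": 0,"ay": 0,"az": -3},{"x": 1.2,"y": 3.89,"z": -1.6,"ax": 0,"ay": 0,"az": -4}]'

```text
t: 17.15
tool_pos: [0.5655, 0.0468, 0.2715]
tcp_rot: [-3.141, 0.003, -2.546]
ft_force: [1.6, 0.7, -0.1]
finger_gap: 0.596
gripper_force: 0.0
```

Call:
carry_out --hand 0.35 --motion '[{"x": 0,"y": 0,"z": 0,"ax": 0,"ay": 0,"az": -1},{"x": 0,"y": 0,"z": 0,"ax": 0,"ay": 0,"az": -2},{"x": 0,"y": 0,"z": 0,"ax": 0,"ay": 0,"az": -3},{"x": 0,"y": 0,"z": 0,"ax": 0,"ay": 0,"az": -4},{"x": 0,"y": 0,"z": 0,"ax": 0,"ay": 0,"az": -5},{"x": 0,"y": 0,"z": 0,"ax": 0,"ay": 0,"az": -6},{"x": 0,"y": 0,"z": 0,"ax": 0,"ay": 0,"az": -6.8},{"x": 0,"y": 0,"z": 0,"ax": 0,"ay": 0,"az": -7.25},{"x": 0,"y": 0,"z": 0,"ax": 0,"ay": 0,"az": -7.25}]'

```text
t: 18.05
tool_pos: [0.5657, 0.0452, 0.2711]
tcp_rot: [-3.14, 0.0, -1.539]
ft_force: [-0.4, 1.3, -0.6]
finger_gap: 0.35
gripper_force: 0.0
```

```bash
python3 - <<'E'
from h import *
s=r.sense(); print(s["tool_pos"],s["tcp_rot"],s["qpos"],s["finger_gap"])
g=cams.grab_frame("side"); P=cloud(g); x,y,z=P[...,0],P[...,1],P[...,2]
for o in rects(g,P,(z>.052)&(z<.07)&(x<.72)&(x>.46)&(abs(y)<.26)): print(*o)
E
```

```text
[0.56566032 0.04515115 0.27114737] [-3.13960331e+00  2.24138423e-04 -1.53929312e+00] [-6.18913268e-02  3.71543191e-01 -2.08366958e-01  9.88926405e-01
  4.08685023e-04 -1.66419023e+00] 0.34991648267038455
392 [550.1 144.7] [ 51.2 115.8] 1.5 -0.9 [0.547  0.1422 0.0584] 0.058
688 [6.711e+02 3.000e-01] [ 75.1 112.8] 2.7 6.1 [ 0.6678 -0.0045  0.058 ] 0.0578
839 [ 676.1 -143.1] [ 72.3 111.9] 4.2 3.2 [ 0.6733 -0.1478  0.0583] 0.058
```

Aligned with the lane. I'll descend and push sideways.

Call:
carry_out --motion '[{"x": 0.1,"y": 0,"z": 0.5,"ax": 0,"ay": 0,"az": 0},{"x": 0.1,"y": 0,"z": 1.0,"ax": 0,"ay": 0,"az": 0},{"x": 0.1,"y": 0,"z": 1.4,"ax": 0,"ay": 0,"az": 0},{"x": 0,"y": 0,"z": 1.52,"ax": 0,"ay": 0,"az": 0},{"x": -0.2,"y": 0,"z": 1.52,"ax": 0,"ay": 0,"az": 0},{"x": -0.4,"y": 0,"z": 1.52,"ax": 0,"ay": 0,"az": 0},{"x": -0.52,"y": 0,"z": 1.52,"ax": 0,"ay": 0,"az": 0},{"x": -0.6,"y": 0,"z": 1.52,"ax": 0,"ay": 0,"az": 0},{"x": -0.68,"y": 0,"z": 1.52,"ax": 0,"ay": 0,"az": 0},{"x": -0.76,"y": 0,"z": 1.52,"ax": 0,"ay": 0,"az": 0},{"x": -0.84,"y": 0,"z": 1.52,"ax": 0,"ay": 0,"az": 0},{"x": -0.92,"y": 0,"z": 1.52,"ax": 0,"ay": 0,"az": 0}]'

```text
t: 19.3
tool_pos: [0.5644, 0.0893, 0.1955]
tcp_rot: [-3.14, -0.006, -1.542]
ft_force: [0.0, -10.5, 3.0]
finger_gap: 0.349
gripper_force: 5.3
```

Call:
carry_out --motion '[{"x": -0.1,"y": 0,"z": 0,"ax": 0,"ay": 0,"az": 0},{"x": -0.2,"y": 0,"z": 0,"ax": 0,"ay": 0,"az": 0},{"x": -0.3,"y": 0,"z": 0,"ax": 0,"ay": 0,"az": 0},{"x": -0.4,"y": 0,"z": 0,"ax": 0,"ay": 0,"az": 0},{"x": -0.5,"y": 0,"z": 0,"ax": 0,"ay": 0,"az": 0},{"x": -0.6,"y": 0,"z": 0,"ax": 0,"ay": 0,"az": 0}]'

```text
t: 19.9
tool_pos: [0.5636, 0.1192, 0.1955]
tcp_rot: [-3.14, -0.006, -1.542]
ft_force: [0.7, -11.6, 2.4]
finger_gap: 0.35
gripper_force: 5.4
```

```bash
python3 - <<'E'
from h import *
s=r.sense(); print(s["tool_pos"],s["tcp_rot"],s["ft_force"])
f=cams.grab_frame("top"); P=cloud(f); x,y,z=P[...,0],P[...,1],P[...,2]
for o in rects(f,P,(z>.05)&(z<.07)&(x<.72)&(x>.46)&(abs(y)<.4)): print(*o)
g=cams.grab_frame("side")
cv2.imwrite("pics/s5.png",cv2.resize(np.hstack([g["color"][90:250,190:390,::-1],f["color"][95:255,130:330,::-1]]),None,fx=2,fy=2))
E
```

```text
[0.56356771 0.11916179 0.19554245] [-3.13987415 -0.00585011 -1.54221978] [  0.6939495  -11.59710799   2.41627128]
672 [ 679.4 -142.5] [ 70.7 110.4] 2.7 2.7 [ 0.6786 -0.1421  0.0578] 0.0577
656 [673.3   1.2] [ 69.8 106.2] 0.9 2.5 [6.723e-01 4.000e-04 5.780e-02] 0.0576
```

View pics/s5.png

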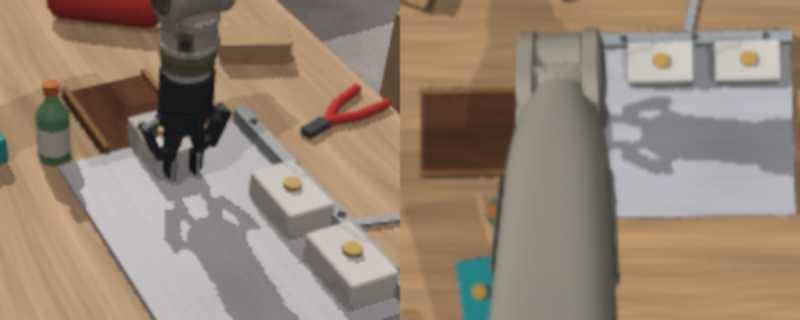

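The left crop shows the rough weight (165,130) flat, heading for the board, and the two smooth ones (290,185) and (352,250) against the fence. I'll keep pushing another 132 mm.

Call:
carry_out --motion '[{"x": -0.12,"y": 0,"z": 0,"ax": 0,"ay": 0,"az": 0},{"x": -0.24,"y": 0,"z": 0,"ax": 0,"ay": 0,"az": 0},{"x": -0.36,"y": 0,"z": 0,"ax": 0,"ay": 0,"az": 0},{"x": -0.48,"y": 0,"z": 0,"ax": 0,"ay": 0,"az": 0},{"x": -0.6,"y": 0,"z": 0,"ax": 0,"ay": 0,"az": 0},{"x": -0.72,"y": 0,"z": 0,"ax": 0,"ay": 0,"az": 0},{"x": -0.84,"y": 0,"z": 0,"ax": 0,"ay": 0,"az": 0},{"x": -0.96,"y": 0,"z": 0,"ax": 0,"ay": 0,"az": 0},{"x": -1.08,"y": 0,"z": 0,"ax": 0,"ay": 0,"az": 0},{"x": -1.2,"y": 0,"z": 0,"ax": 0,"ay": 0,"az": 0},{"x": -1.3,"y": 0,"z": 0,"ax": 0,"ay": 0,"az": 0},{"x": -1.4,"y": 0,"z": 0,"ax": 0,"ay": 0,"az": 0}]'

```text
t: 21.2
tool_pos: [0.5619, 0.1885, 0.1964]
tcp_rot: [-3.138, -0.008, -1.543]
ft_force: [1.2, -14.0, 6.7]
finger_gap: 0.347
gripper_force: 6.8
```

Call:
carry_out --motion '[{"x": -0.1,"y": 0,"z": 0,"ax": 0,"ay": 0,"az": 0},{"x": -0.2,"y": 0,"z": 0,"ax": 0,"ay": 0,"az": 0},{"x": -0.3,"y": 0,"z": 0,"ax": 0,"ay": 0,"az": 0},{"x": -0.4,"y": 0,"z": 0,"ax": 0,"ay": 0,"az": 0},{"x": -0.5,"y": 0,"z": 0,"ax": 0,"ay": 0,"az": 0},{"x": -0.6,"y": 0,"z": 0,"ax": 0,"ay": 0,"az": 0},{"x": -0.7,"y": 0,"z": 0,"ax": 0,"ay": 0,"az": 0},{"x": -0.8,"y": 0,"z": 0,"ax": 0,"ay": 0,"az": 0},{"x": -0.9,"y": 0,"z": 0,"ax": 0,"ay": 0,"az": 0},{"x": -1.0,"y": 0,"z": 0,"ax": 0,"ay": 0,"az": 0}]'

```text
t: 22.2
tool_pos: [0.5588, 0.2399, 0.1941]
tcp_rot: [3.14, -0.004, -1.541]
ft_force: [0.9, -7.0, -2.2]
finger_gap: 0.348
gripper_force: 3.1
```

```bash
python3 - <<'E'
from h import *
s=r.sense(); print(s["tool_pos"],s["tcp_rot"],s["ft_force"])
g=cams.grab_frame("side"); P=cloud(g); x,y,z=P[...,0],P[...,1],P[...,2]
for o in rects(g,P,(z>.049)&(z<.07)&(x<.72)&(x>.46)&(y>.2)&(y<.42)): print(*o)
E
```

```text
[0.55878426 0.23987514 0.19413817] [ 3.14020402 -0.00364668 -1.54110647] [ 0.87009168 -6.97415797 -2.23836002]
76 [567.9 254.6] [31.9 61.6] 0.7 3.8 [0.5716 0.2533 0.0559] 0.0548
```

Call:
carry_out --motion '[{"x": -0.08,"y": 0,"z": 0,"ax": 0,"ay": 0,"az": 0},{"x": -0.16,"y": 0,"z": 0,"ax": 0,"ay": 0,"az": 0},{"x": -0.22,"y": 0,"z": 0,"ax": 0,"ay": 0,"az": 0},{"x": -0.22,"y": 0,"z": 0,"ax": 0,"ay": 0,"az": 0},{"x": 0,"y": 0,"z": 0,"ax": 0,"ay": 0,"az": 0},{"x": 0.5,"y": 0,"z": -0.2,"ax": 0,"ay": 0,"az": 0},{"x": 1.2,"y": 0,"z": -0.8,"ax": 0,"ay": 0,"az": 0},{"x": 2.0,"y": 0,"z": -1.4,"ax": 0,"ay": 0,"az": 0},{"x": 2.8,"y": 0.6,"z": -2.0,"ax": 0,"ay": 0,"az": 0},{"x": 3.6,"y": 1.2,"z": -2.5,"ax": 0,"ay": 0,"az": 0},{"x": 4.4,"y": 2.0,"z": -2.8,"ax": 0,"ay": 0,"az": 0},{"x": 5.0,"y": 2.0,"z": -2.8,"ax": 0,"ay": 0,"az": 0}]'

```text
t: 23.45
tool_pos: [0.4649, -0.0127, 0.3368]
tcp_rot: [-3.139, 0.001, -1.538]
ft_force: [1.4, -0.5, -1.2]
finger_gap: 0.349
gripper_force: 0.0
```

```bash
python3 - <<'E'
from h import *
s=r.sense(); print(s["tool_pos"],s["ft_force"])
for n in("top","side"):
    f=cams.grab_frame(n); P=cloud(f); x,y,z=P[...,0],P[...,1],P[...,2]
    if n=="top": t=f
    for o in rects(f,P,(z>.047)&(z<.07)&(x<.72)&(x>.46)&(abs(y)<.42)): print(n,*o)
    for o in rects(f,P,(z>.07)&(z<.14)&(x<.47)&(x>.36)&(abs(y)<.42)&(abs(y)>.2)): print(n,'tall',*o)
cv2.imwrite("pics/s6.png",cv2.resize(np.hstack([f["color"][90:250,190:390,::-1],t["color"][95:255,130:330,::-1]]),None,fx=2,fy=2))
E
```

```text
[ 0.46486687 -0.01265469  0.33678343] [ 1.42430386 -0.54313933 -1.17526588]
top 698 [ 678.9 -142.5] [ 71.1 109.6] 1.4 3.1 [ 0.6772 -0.1419  0.0576] 0.0575
top 676 [673.1   1.3] [ 71.8 106.2] 0.7 1.6 [0.6728 0.0012 0.0577] 0.0575
top 673 [558.3 316.3] [ 70.6 107.3] 2.2 3.5 [0.558  0.3152 0.0543] 0.054
top tall 183 [416.7 254.3] [45.6 45.6] 88.1 74.7 [0.4158 0.2504 0.0999] 0.0928
top tall 214 [ 417.1 -286. ] [45.9 48.5] -44.4 -66.3 [ 0.4163 -0.2835  0.0987] 0.0997
side 198 [535.6 333.4] [50.5 90. ] -21.8 -15.9 [0.5395 0.3331 0.0554] 0.055
side 752 [669.6  -0. ] [ 73.9 117.2] 1.3 5.4 [ 0.6663 -0.0065  0.0575] 0.0577
side 930 [ 675.  -143.5] [ 73.1 112.8] 2.7 4.9 [ 0.672  -0.149   0.0575] 0.0577
side tall 277 [410.3 248.4] [37.  48.3] 61.1 66.3 [0.4109 0.2446 0.0971] 0.0922
side tall 529 [ 412.5 -291.2] [45.8 49.2] 64.7 63.0 [ 0.4091 -0.2973  0.0951] 0.0989
```

View pics/s6.png

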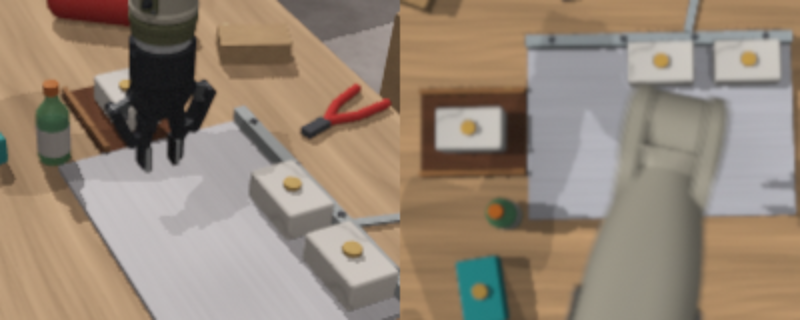

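The top crop shows the rough weight (470,127) flat in the middle of the board between the rails, and the smooth ones (660,60) and (747,58) against the fence. Their centres are 105 and 106 mm in plate x, against 105 expected. The bottle and cone have not moved, so I'm handing in.

```bash
python3 -c "
from plant import workorder
print(workorder.job_done())"
```

```text
the job is handed in; nothing more can be done
None
```

The job is handed in: the rough weight (the left one, about 11 N of drag) lies flat between the rails on the repair board, the two smooth ones stand against the fence, and the bottle and cone are where they were.

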